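# Set the port selector of a leak-test rig and start the test

### The job

On the leak-test rig, push the selector arm round with a finger until it points at the middle of the port that has the bent aluminium pipe screwed on (the other two ports only have blanking caps). Then press the start button all the way down, let it come up again and move clear. Nothing needs picking up: leave the jar, the carton and the spanner where they are.

Things in the scene. Friction and masses are not known exactly. Their poses are not given: they have to be found in the camera images.
- rig: grey flat block fixed to the bench, top 35 mm above the table; spans x -115 to 175, y +-165 mm. Origin on the table under the selector arm's vertical axis. Three ports, 135 mm from that axis, at 0 and +-50 deg from the rig's +x (the side away from the robot; yaw within 25 deg). A round gauge, 56 mm across, top 57 mm above the table, sits at x -75, y 128 mm.
- selector (a joint): angle of the selector arm (rad): 0 when it points along the rig's +x, growing counter-clockwise seen from above; stops at -1.3 and 2.8. It starts between 1.4 and 2.6, clear of all the ports. It has no spring or clicks: a push of about 2 to 3 N near its end turns it and it stays where it is left.
- pointer (a point): pointed tip of the selector arm, 89 mm from the axis, 63 mm above the table, half-way up the arm; x points outward along the arm. The arm is one steel bar 16 mm wide, 52 to 74 mm above the table (17 mm free below it), on a round hub 48 mm across, 47 to 77 mm above the table. It can be pushed on from 24 to 80 mm from the axis.
- pipe_foot (a point): centre of the foot of the bent aluminium pipe, 51 mm above the table, on the axis of the port that it is screwed on (any of the three). A round flange 36 mm across, then a 14 mm tube that rises and bends to run level along the rig's +x, away from the robot, for 96 mm; highest point 107 mm above the table. Fixed.
- cap_a: blanking cap on one of the other ports: a round two-step aluminium cap 36 mm across, 26 mm tall, no pipe; origin at the centre of its underside, on the rig's top. Fixed.
- cap_b: the other, equal blanking cap; origin as for cap_a. Fixed.
- start (a joint): travel of the start button: 0 when up, 0.006 m when fully down; a spring pushes it up again, fully down takes about 5 N.
- start_top (a point): centre of the top face of the round start button, 57 mm above the table when up, 28 mm across, in a black housing on the rig at x -70, y -120 mm in the rig's frame; pressed straight down.
- jar_mid (a point): centre of a loose jar, 56 mm across and 75 mm tall, standing on the table beside the rig at its +y side; leave alone.
- carton_mid (a point): centre of a loose cardboard carton 110 x 80 x 60 mm, on the table beside the rig at its -y side; leave alone.
- spanner: loose steel spanner, 160 mm long, lying on the table along its own x axis between robot and rig; leave alone.

How it is judged (in metres and radians):
On the way, in this order (a step that is already met when the one before it is completed fails the run):
1. the selector arm points at the port with the pipe (y of pipe_foot in the frame of pointer between -0.014 and 0.014 m and x of pipe_foot in the frame of pointer above 0 m), for 0.2 s.
2. with the arm pointing at the pipe, the start button is pressed fully down (all of step 1 and value of joint start above 0.0045 m), for 0.05 s.
At the end, for the whole second after the job is handed in: The selector arm is at rest and its centre line passes within 14 mm of the centre of the pipe's foot; the start button has been pressed at least 4.5 mm down after that and is up again (under 1.5 mm); jar, carton and spanner are within 20 mm of where they stood (all of step 1 and value of joint start below 0.0015 m and velocity of joint selector between -0.05 and 0.05 rad/s and distance of each of jar_mid, carton_mid, spanner from where it was at the start of the episode below 0.02 m); the robot touches nothing.
It fails at once if the jar, carton or spanner is lifted, carried or pushed more than 20 mm (distance of any of jar_mid, carton_mid, spanner from where it was at the start of the episode above 0.02 m).
It also fails if it takes over 54 s, if anything falls off the work surface, if the arm or the gripper's body presses on something with over 40 N, if the wrist force passes 120 N, or if a joint passes its speed limit or range.

### The arm

A 6-joint arm with a two-finger parallel gripper is mounted at the origin on the work surface. World frame = base frame: x ahead of the robot, y to its left, z up, the work surface at z = 0. Lengths are in mm, angles in rad, forces in N, time in s.
With the tool pointing down it reaches from about 350 to 975 mm from the base axis. Payload 7.1 kg.
Tool frame: the origin (TCP) lies between the finger pads; the fingertips stand 8 mm ahead of it and the grasp point (between the pads) lies 11 mm behind it; x points along the fingers, y is the direction in which the jaws open and shut, and the axes are right-handed (so a half turn about x gives the same grasp; the last joint's range is limited). The gripper opens to 88 mm and grips with 3 to 60 N. Pads are 20 mm wide; open, the fingers measure 115 mm over their backs; the gripper's body (75 mm by 178 mm) begins 61 mm behind the grasp point.
Start: joints at [-1.127, 0.423, 1.63, -0, 1.089, -0.019], TCP at [279.049, -559.229, 230.675] pointing down, gripper open.
Joint ranges: [-3, 3], [-0.9, 2.11], [0.09, 2.58], [-1.31, 4.45], [0.11, 2.69], [-2.54, 2.54]. Speed limits (rad/s): [2.39, 2.39, 3.01, 3.14, 3.14, 3.14].

### API

Orientations are given as a rotation vector (axis times angle).
In Python, from workcell import ctrl gives the robot as it stands.
- The arm moves only by the tool apply_moves, never from a script. Its argument "increments" is a list of rows, each an object with "gripper": the opening in per cent of the stroke, from 0 (shut) to 100 (fully open); "delta_pos": the shift along the tool's x, y, z in cm, a list of three; "dr": the turn, a rotation vector about the tool's x, y, z in rad, a list of three. In form: [{"gripper": gripper, "delta_pos": [dx, dy, dz], "dr": [ax, ay, az]}, ...]. A call has exactly 5 rows; each row shifts and turns the commanded pose from where the row before left it, along the tool's axes as they then stand; what a row does not reach is not made up. A row lasts 1/12 s, in which the tool goes at most 41.7 mm and 7.16 degrees, less where a joint would pass 70% of its speed; a pose out of reach is approached as far as the arm can. A call with a gripper value outside its range is refused whole. The fingers move at their own pace and stop on an object; the grip force is fixed at half the most. Time passes only in rows, so rows that do not move let the fingers close, or fill a call up. It gives the time, the measured TCP pose, the force and the opening at its end, in the units of the state.
- ctrl.get_obs(): the state, without advancing time (a new reading comes with each control period).
- ctrl.get_image(name): name is "scene" or "top" or "wrist"; returns a dict with "img" (384x512x3 uint8, red, green, blue), "range_z" (384x512 float32, mm along the optical axis (not along the pixel's ray), 0 where there is no reading), "mtx" (3x3 intrinsics, pixels), "rvec" (rotation vector, rad) and "tvec" (3), from world to camera coordinates, as OpenCV has them. Camera axes: x right, y down, z forward; pixel columns grow to the right and rows downward; lengths in mm; the calibration is good to about 2 mm. A picture is of the moment at which its call begins.
- ctrl.close_job(): hands the job in, once; it reports no verdict.
The state is a dict: "t": time; "qpos": joint angles; "qvel": joint speeds; "joint_torque": joint torques, N m; "ee_pos": TCP position; "orientation": TCP orientation; "ft_force": force on the tool from outside, world axes, zero at the start; "moment": the same for the moment, N m; "width": finger opening in mm.
Only numpy, scipy, OpenCV 4.12 (cv2) and the standard library are available. Lean on these libraries where they do the work, as an engineer would, in place of code of your own. Each camera call takes 0.05 s, during which the arm holds its last target. There are 200 camera calls.

## Working session

There is one attempt and no reset: what is moved stays moved. The work goes in short steps, Python scripts to look and compute and a tool call to move; the robot and the scene stay as the last step left them, time stands still between calls to the robot, and variables do not carry over. Pictures are saved under pics/ and viewed, about 8 in all and at most 12, crops included, and the job is handed in when it is done.

Besides the shell and the picture viewer there is one more tool, called after ">>>" as name(argument=value, ...), one argument or row to a line, values as JSON. apply_moves: Moves the arm, as the interface text tells. Its arguments: {"type":"object","properties":{"increments":{"type":"array","items":{"type":"object","properties":{"gripper":{"type":"number"},"delta_pos":{"type":"array","items":{"type":"number"}},"dr":{"type":"array","items":{"type":"number"}}}}}},"required":["increments"]}

```bash
mkdir -p pics; ls
cat > h.py <<'E'
from workcell import ctrl
import numpy as np, cv2
from scipy.spatial.transform import Rotation as R
def grab(n):
    d=ctrl.get_image(n); d['R']=R.from_rotvec(np.ravel(d['rvec'])).as_matrix(); d['t']=np.ravel(d['tvec']); return d
def cloud(d):
    z=d['range_z']; v,u=np.mgrid[:384,:512]; K=d['mtx']
    P=np.stack([(u-K[0,2])/K[0,0]*z,(v-K[1,2])/K[1,1]*z,z],-1)
    W=(P-d['t'])@d['R']; W[z==0]=np.nan; return W
def save(d,n): cv2.imwrite('pics/'+n,d['img'][...,::-1])
E
python3 - <<'E'
from h import *
a=grab('top'); b=grab('scene'); 
im=np.hstack([a['img'],b['img']])
save(a,'top0.png'); save(b,'scene0.png')
np.savez('top0.npz',W=cloud(a),img=a['img']); np.savez('scene0.npz',W=cloud(b),img=b['img'])
for d in (a,b): print(-d['R'].T@d['t'], d['R'][2])
print(ctrl.get_obs())
E
```

```text
pics
[ 427.68136266   25.40702509 1022.64000389] [ 0.16339397 -0.0269835  -0.98619182]
[1093.1730678   329.73232463  756.68150119] [-0.53967809 -0.35401619 -0.76381941]
{'t': 0.1, 'qpos': array([-1.12696610e+00,  4.23784556e-01,  1.63060099e+00, -4.44459719e-05,
        1.08861388e+00, -1.90191127e-02]), 'qvel': array([ 0.0008804 , -0.00291452, -0.00059405, -0.00088413,  0.00019547,
        0.00024436]), 'joint_torque': array([ 9.44642998e-04, -5.45610809e+01, -2.74324393e+01,  6.44757994e-02,
        1.87714101e-02, -5.40110761e-05]), 'ee_pos': array([ 278.85167071, -558.79282373,  229.97180075]), 'orientation': array([ 1.96415563,  0.46432712, -1.96483185]), 'ft_force': array([ 0.21126212, -0.70097194, -0.01421702]), 'moment': array([-0.04319798, -0.05628932,  0.0165763 ]), 'width': 87.94680384451452}
```

View pics/top0.png

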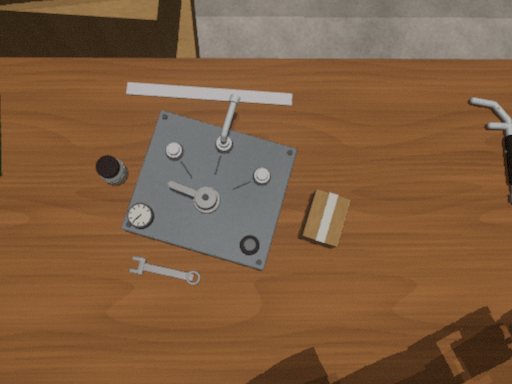

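View pics/scene0.png

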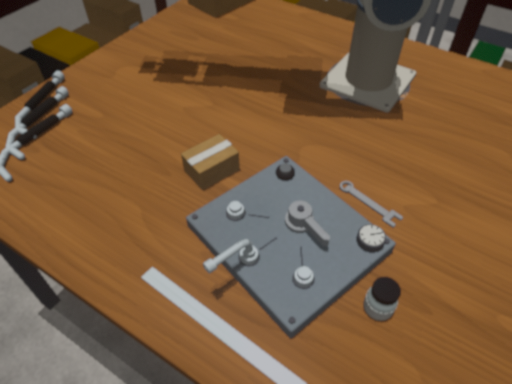

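The top view shows the pipe on the middle port (224,143) and the hub at (206,200). The selector arm's tip is near (172,185), the button at (250,245), the gauge at (140,215), and the caps at (174,150) and (262,176). Next I measure them.

```bash
cat > m.py <<'E'
from h import *
from scipy.optimize import least_squares
d=np.load('top0.npz'); W=d['W']; e=np.load('scene0.npz')['W']
for n,(u,v) in dict(hub=(206,200),gauge=(140,215),btn=(250,245),capL=(174,150),capR=(262,176),pipefoot=(224,146),pipeend=(235,98),armtip=(173,185),jar=(110,167),carton=(327,218),plate=(215,240)).items(): print(n,W[v,u].round(1))
P=np.vstack([W.reshape(-1,3),e.reshape(-1,3)]); P=P[np.isfinite(P[:,0])]
# rig plate: rectangle 290x330
for src,n in ((W,'top'),(e,'scene')):
    Q=src.reshape(-1,3); hub0=W[200,206,:2]
    m=(abs(Q[:,2]-35)<6)&(np.hypot(*(Q[:,:2]-hub0).T)<280)
    r=cv2.minAreaRect(Q[m][:,:2].astype(np.float32)); print(n,'rect',r,'plate z',np.median(Q[m][:,2]))
    m=(Q[:,2]>62)&(Q[:,2]<90)&(np.hypot(*(Q[:,:2]-hub0).T)<110)
    S=Q[m]; print('arm pts',len(S),np.c_[S[np.hypot(*(S[:,:2]-hub0).T)>40]].mean(0))
E
python3 m.py
```

```text
hub [584.1  98.2  81.4]
gauge [555.6 242.7  58. ]
btn [488.7   4.4  62.5]
capL [701.2 172.   58.6]
capR [640.7 -23.4  61.6]
pipefoot [709.7  60.7  60.7]
pipeend [804.7  35.4 104.6]
armtip [619.3 170.8  70.3]
jar [659.3 307.7  72.3]
carton [ 546.9 -165.3   57. ]
plate [502.2  81.3  31.9]
top rect ((613.5013427734375, 71.13877868652344), (513.8194580078125, 289.8663330078125), 73.50288391113281) plate z 33.92934186304008
arm pts 609 [612.62538893 155.81064333  72.39346467]
scene rect ((620.0745849609375, 85.940673828125), (520.987060546875, 291.49725341796875), 73.54300689697266) plate z 34.81690318807531
arm pts 716 [617.43480853 156.83311442  71.82283115]
```

```bash
cat > fit.py <<'E'
from h import *
from scipy.optimize import least_squares
from scipy.spatial.transform import Rotation as R
def rot(a): return np.array([[np.cos(a),-np.sin(a)],[np.sin(a),np.cos(a)]])
c,s=135*np.cos(np.radians(50)),135*np.sin(np.radians(50))
# name: rig xy, z range of the top face, radius
F=dict(gauge=((-75,128),(51,66),28),capL=((c,s),(42,70),18),capR=((c,-s),(42,70),18),btn=((-70,-120),(52,68),14))
def fit(W,pr=True):
    Q=W.reshape(-1,3); Q=Q[np.isfinite(Q[:,0])]; x=np.array([587,99,np.radians(-16.5)])
    for it in range(3):
        A=[];B=[]
        for n,(p,zr,r) in F.items():
            g=x[:2]+rot(x[2])@p
            m=(np.hypot(*(Q[:,:2]-g).T)<r+12)&(Q[:,2]>zr[0])&(Q[:,2]<zr[1])
            (cc,rr)=cv2.minEnclosingCircle(Q[m][:,:2].astype(np.float32))
            me=(Q[m][:,:2].min(0)+Q[m][:,:2].max(0))/2
            if it==2 and pr: print(n,m.sum(),np.round(cc,1),round(rr,1),'bbox',me.round(1),'pred',g.round(1))
            A.append(p);B.append(cc)
        A=np.array(A);B=np.array(B)
        o=least_squares(lambda x:(x[:2]+A@rot(x[2]).T-B).ravel(),x,loss='soft_l1',f_scale=3); x=o.x
    return x
def arm(W,x):
    Q=W.reshape(-1,3);Q=Q[np.isfinite(Q[:,0])]; D=Q[:,:2]-x[:2]; r=np.hypot(*D.T)
    m=(r>32)&(r<82)&(Q[:,2]>65)&(Q[:,2]<85)
    D=D[m]; a=np.arctan2(*np.median(D/r[m][:,None],0)[::-1]); 
    l=cv2.fitLine(D.astype(np.float32),cv2.DIST_HUBER,0,.01,.01).ravel()
    if l[:2]@[np.cos(a),np.sin(a)]<0:l[:2]*=-1
    return m.sum(),a-x[2],np.arctan2(l[1],l[0])-x[2],l[2:]
if __name__=='__main__':
    for n in ('top0','scene0'):
        W=np.load(n+'.npz')['W']; x=fit(W); print(n,x[:2].round(1),np.degrees(x[2]).round(2),'port0',x[:2]+rot(x[2])@[135,0],'btn',x[:2]+rot(x[2])@[-70,-120]); print(arm(W,x))
E
python3 fit.py
```

```text
gauge 502 [555.2 243.4] 27.9 bbox [555.3 242.9] pred [555.3 243.6]
capL 200 [703.1 173.5] 17.9 bbox [702.8 172.5] pred [703.3 173.9]
capR 199 [644.6 -24.1] 18.0 bbox [644.8 -23.1] pred [644.4 -24.4]
btn 126 [489.4   4.6] 13.6 bbox [489.3   4.2] pred [489.4   4.4]
top0 [590.7  99.5] -16.55 port0 [720.10514311  61.04194198] btn [489.41546672   4.4091493 ]
(np.int64(179), np.float64(1.486233899990625), np.float64(1.4790120682386432), array([20.606653, 52.88648 ], dtype=float32))
gauge 539 [557.9 245.8] 28.9 bbox [557.2 245. ] pred [558.  245.9]
capL 290 [705.9 175.6] 18.2 bbox [705.6 175.1] pred [706.1 176.3]
capR 221 [647.8 -21.5] 17.6 bbox [647.8 -21.7] pred [647.2 -21.9]
btn 98 [492.1   7.1] 14.2 bbox [491.8   6.3] pred [492.2   6.8]
scene0 [593.5 101.9] -16.53 port0 [722.90327662  63.47125125] btn [492.23130304   6.76639604]
(np.int64(221), np.float64(1.4345148479822547), np.float64(1.483957403281494), array([23.59822 , 52.428005], dtype=float32))
```

```bash
cat > plan.py <<'E'
from h import *
from fit import rot
O=np.array([592.,100.7]); Y=np.radians(-16.54)
def status():
    o=ctrl.get_obs(); M=R.from_rotvec(o['orientation']).as_matrix(); return o,M
def polar(r,off,sel):  # point at radius r along arm at selector angle sel, offset off to its CCW side
    return O+rot(Y+sel)@[r,off]
def to(p,z,yaw,sel='y'):
    """tool deltas (cm) to world p,z with tool-y at world angle yaw (rad)"""
    o,M=status(); d=np.r_[p,z]-o['ee_pos']; 
    T=np.c_[[0,0,-1],[np.cos(yaw),np.sin(yaw),0],np.cross([0,0,-1],[np.cos(yaw),np.sin(yaw),0])]
    print('d tool cm',(M.T@d/10).round(2),'dr',R.from_matrix(M.T@T).as_rotvec().round(3))
if __name__=='__main__':
    o,M=status(); print(M.round(3),'yaw y',np.degrees(np.arctan2(M[1,1],M[0,1])),o['qpos'].round(2),o['ee_pos'])
    s0=1.48; print('arm world deg',np.degrees(s0+Y),'start',polar(62,40,s0),'end',polar(62,21.5,0),'btn',O+rot(Y)@[-70,-120])
E
python3 plan.py
```

```text
[[-0.001  0.447 -0.895]
 [ 0.001 -0.895 -0.447]
 [-1.    -0.001  0.   ]] yaw y -63.479504173469415 [-1.13  0.42  1.63 -0.    1.09 -0.02] [ 278.85167071 -558.79282373  229.97180075]
arm world deg 68.25775367936184 start [577.8123803  173.10657047] end [657.55523585 103.65990746] btn [490.73435558   5.59337952]
```

>>> apply_moves(
  increments=[
    {"gripper": 0, "delta_pos": [0, -2.6, -2.95], "dr": [0, 0, 0]},
    {"gripper": 0, "delta_pos": [0, -2.6, -2.95], "dr": [0, 0, 0]},
    {"gripper": 0, "delta_pos": [0, -2.6, -2.95], "dr": [0, 0, 0]},
    {"gripper": 0, "delta_pos": [0, -2.6, -2.95], "dr": [0, 0, 0]},
    {"gripper": 0, "delta_pos": [0, -2.6, -2.95], "dr": [0, 0, 0]},
  ],
)

```text
t: 0.52
ee_pos: [353.0, -375.2, 230.3]
orientation: [1.964, 0.463, -1.965]
ft_force: [1.0, 0.6, 0.7]
width: 58.2
```

>>> apply_moves(
  increments=[
    {"gripper": 0, "delta_pos": [0, -2.6, -2.95], "dr": [0, 0, 0]},
    {"gripper": 0, "delta_pos": [0, -2.6, -2.95], "dr": [0, 0, 0]},
    {"gripper": 0, "delta_pos": [0, -2.6, -2.95], "dr": [0, 0, 0]},
    {"gripper": 0, "delta_pos": [0, -2.6, -2.95], "dr": [0, 0, 0]},
    {"gripper": 0, "delta_pos": [0, -2.6, -2.95], "dr": [0, 0, 0]},
  ],
)

```text
t: 0.93
ee_pos: [427.1, -193.0, 230.6]
orientation: [1.964, 0.463, -1.964]
ft_force: [0.6, -0.2, -0.5]
width: 24.6
```

>>> apply_moves(
  increments=[
    {"gripper": 0, "delta_pos": [0, -2.6, -2.95], "dr": [0, 0, 0]},
    {"gripper": 0, "delta_pos": [0, -2.6, -2.95], "dr": [0, 0, 0]},
    {"gripper": 0, "delta_pos": [0, -2.6, -2.95], "dr": [0, 0, 0]},
    {"gripper": 0, "delta_pos": [0, -2.6, -2.95], "dr": [0, 0, 0]},
    {"gripper": 0, "delta_pos": [0, -2.6, -2.95], "dr": [0, 0, 0]},
  ],
)

```text
t: 1.35
ee_pos: [501.0, -10.7, 230.6]
orientation: [1.964, 0.463, -1.964]
ft_force: [0.1, -1.0, 0.0]
width: 0.4
```

>>> apply_moves(
  increments=[
    {"gripper": 0, "delta_pos": [0, -2.6, -2.95], "dr": [0, 0, 0]},
    {"gripper": 0, "delta_pos": [0, -2.6, -2.95], "dr": [0, 0, 0]},
    {"gripper": 0, "delta_pos": [0, -2.6, -2.95], "dr": [0, 0, 0]},
    {"gripper": 0, "delta_pos": [0, -2.6, -2.95], "dr": [0, 0, 0]},
    {"gripper": 0, "delta_pos": [0, -2.6, -2.95], "dr": [0, 0, 0]},
  ],
)

```text
t: 1.77
ee_pos: [574.9, 171.5, 230.3]
orientation: [1.963, 0.463, -1.964]
ft_force: [0.3, -0.8, 0.6]
width: 0.6
```

>>> apply_moves(
  increments=[
    {"gripper": 0, "delta_pos": [0, 0, 0], "dr": [-0.12, 0, 0]},
    {"gripper": 0, "delta_pos": [0, 0, 0], "dr": [-0.12, 0, 0]},
    {"gripper": 0, "delta_pos": [0, 0, 0], "dr": [-0.12, 0, 0]},
    {"gripper": 0, "delta_pos": [0, 0, 0], "dr": [-0.12, 0, 0]},
    {"gripper": 0, "delta_pos": [0, 0, 0], "dr": [-0.12, 0, 0]},
  ],
)

```text
t: 2.18
ee_pos: [574.5, 169.6, 230.1]
orientation: [1.568, 0.929, -1.569]
ft_force: [-0.3, -0.6, -0.0]
width: 0.1
```

Run:
```python
from plan import *
o,M=status(); print(o['t'],o['ee_pos'],o['width'],np.degrees(np.arctan2(M[1,1],M[0,1])),o['qpos'].round(2))
to(polar(62,42,1.48),60,Y+1.48-np.pi/2)
a=grab('wrist'); save(a,'wrist1.png')
```

```text
2.1833 [574.46871308 169.62749786 230.14808781] 0.10772202647601391 -28.743401431372703 [0.27 0.39 1.69 0.   1.07 0.77]
d tool cm [17.01 -0.06 -0.45] dr [-0.122  0.001  0.001]
```

>>> apply_moves(
  increments=[
    {"gripper": 0, "delta_pos": [3.4, -0.1, -0.45], "dr": [-0.12, 0, 0]},
    {"gripper": 0, "delta_pos": [3.4, 0, 0], "dr": [0, 0, 0]},
    {"gripper": 0, "delta_pos": [3.4, 0, 0], "dr": [0, 0, 0]},
    {"gripper": 0, "delta_pos": [3.4, 0, 0], "dr": [0, 0, 0]},
    {"gripper": 0, "delta_pos": [3.4, 0, 0], "dr": [0, 0, 0]},
  ],
)

```text
t: 2.65
ee_pos: [575.9, 173.8, 59.1]
orientation: [1.491, 0.998, -1.491]
ft_force: [0.2, -0.1, 0.3]
width: 0.6
```

Run:
```python
from plan import *
o,M=status(); print(o['t'],o['ee_pos'],o['ft_force'],np.degrees(np.arctan2(M[1,1],M[0,1])),o['qpos'].round(2))
to(polar(62,42,1.48),60,Y+1.48-np.pi/2); to(polar(62,21.5,1.48),60,Y+1.48-np.pi/2)
a=grab('scene'); cv2.imwrite('pics/scene1.png',cv2.resize(a['img'][130:340,180:460,::-1],None,fx=2.5,fy=2.5))
```

```text
2.65 [575.90280992 173.83580585  59.14607548] [ 0.24944381 -0.06364411  0.3118314 ] -22.404807265015286 [0.27 0.62 1.77 0.   0.75 0.66]
d tool cm [-0.09  0.   -0.  ] dr [-0.012 -0.    -0.   ]
d tool cm [-0.09  2.05 -0.03] dr [-0.012 -0.    -0.   ]
```

View pics/scene1.png

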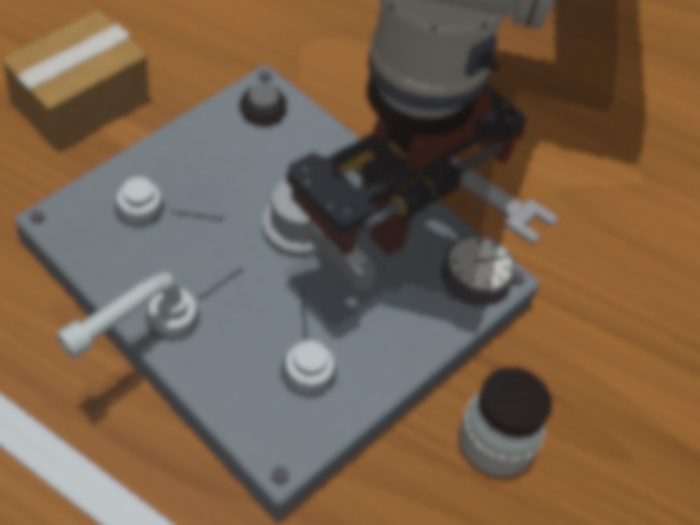

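The finger at crop (390,235) sits behind the selector arm, which is at (350,265). A second dark-red part at (340,230) hangs near the arm, so I check its height before pushing.

Run:
```python
from plan import *
W=cloud(grab('scene')); o,M=status()
for x,y in [(340,230),(345,245),(320,210),(310,180),(390,215),(390,235),(390,248),(410,200),(355,268)]:
    p=W[int(130+y/2.5),int(180+x/2.5)]; print(x,y,p.round(0),'tool',(M.T@(p-o['ee_pos'])).round(0))
Q=W.reshape(-1,3);Q=Q[np.isfinite(Q[:,0])];T=(Q-o['ee_pos'])@M
for a in range(-85,12,8):
    m=(T[:,0]>a)&(T[:,0]<=a+8)&(abs(T[:,1])<100)&(abs(T[:,2])<45)
    if m.any(): print(a,m.sum(),'y',T[m,1].min().round(),T[m,1].max().round(),'z',T[m,2].min().round(),T[m,2].max().round())
```

```text
340 230 [664. 167. 159.] tool [-104.   86.  -28.]
345 245 [660. 171. 140.] tool [-86.  81. -31.]
320 210 [659. 148. 163.] tool [-108.   89.   -9.]
310 180 [642. 130. 167.] tool [-112.   80.   13.]
390 215 [615. 184. 136.] tool [-81.  35. -27.]
390 235 [586. 179.  74.] tool [-19.  10. -11.]
390 248 [582. 180.  54.] tool [  1.   6. -10.]
410 200 [604. 193. 148.] tool [-93.  22. -30.]
355 268 [628. 170.  73.] tool [-19.  52. -19.]
-85 206 y -79.0 82.0 z -33.0 32.0
-77 130 y -80.0 82.0 z -33.0 33.0
-69 8 y -75.0 80.0 z -28.0 13.0
-53 1 y 12.0 12.0 z -10.0 -10.0
-45 13 y 5.0 14.0 z -11.0 9.0
-37 18 y 2.0 13.0 z -10.0 12.0
-29 36 y -10.0 62.0 z -29.0 43.0
-21 162 y -10.0 65.0 z -30.0 45.0
-13 118 y -8.0 64.0 z -31.0 45.0
-5 172 y -59.0 65.0 z -45.0 45.0
3 80 y -24.0 72.0 z -44.0 45.0
11 364 y -67.0 100.0 z -45.0 45.0
```

The body ends are at z ≈ 138 mm, well clear, so only the finger is near the arm. I approach and then push along an arc.

>>> apply_moves(
  increments=[
    {"gripper": 0, "delta_pos": [0, 0.38, 0], "dr": [0, 0, 0]},
    {"gripper": 0, "delta_pos": [0, 0.38, 0], "dr": [0, 0, 0]},
    {"gripper": 0, "delta_pos": [0, 0.38, 0], "dr": [0, 0, 0]},
    {"gripper": 0, "delta_pos": [0, 0.38, 0], "dr": [0, 0, 0]},
    {"gripper": 0, "delta_pos": [0, 0.38, 0], "dr": [0, 0, 0]},
  ],
)

```text
t: 3.17
ee_pos: [595.4, 166.7, 62.6]
orientation: [1.492, 0.999, -1.486]
ft_force: [-0.9, 0.5, -0.6]
width: 0.6
```

>>> apply_moves(
  increments=[
    {"gripper": 0, "delta_pos": [0, 0.63, -0.18], "dr": [0.1, 0, 0]},
    {"gripper": 0, "delta_pos": [0, 0.63, -0.18], "dr": [0.1, 0, 0]},
    {"gripper": 0, "delta_pos": [0, 0.63, -0.18], "dr": [0.1, 0, 0]},
    {"gripper": 0, "delta_pos": [0, 0.63, -0.18], "dr": [0.1, 0, 0]},
    {"gripper": 0, "delta_pos": [0, 0.63, -0.18], "dr": [0.1, 0, 0]},
  ],
)

```text
t: 3.58
ee_pos: [625.5, 157.2, 61.9]
orientation: [1.832, 0.645, -1.829]
ft_force: [-1.3, 2.5, 2.1]
width: 0.7
```

>>> apply_moves(
  increments=[
    {"gripper": 0, "delta_pos": [0, 0.63, -0.18], "dr": [0.1, 0, 0]},
    {"gripper": 0, "delta_pos": [0, 0.63, -0.18], "dr": [0.1, 0, 0]},
    {"gripper": 0, "delta_pos": [0, 0.63, -0.18], "dr": [0.1, 0, 0]},
    {"gripper": 0, "delta_pos": [0, 0.63, -0.18], "dr": [0.1, 0, 0]},
    {"gripper": 0, "delta_pos": [0, 0.63, -0.18], "dr": [0.1, 0, 0]},
  ],
)

```text
t: 4.0
ee_pos: [648.4, 133.8, 62.0]
orientation: [2.132, 0.191, -2.126]
ft_force: [0.6, 2.6, -0.5]
width: 0.7
```

Run:
```python
from plan import *
o,M=status(); ang=np.arctan2(M[1,1],M[0,1])+np.pi/2-Y
print(o['t'],o['ee_pos'],o['ft_force'],'tool as sel angle',ang,'in tool arm frame',rot(-Y-ang)@(o['ee_pos'][:2]-O),o['qpos'].round(2))
from fit import arm
for n in('scene','top'):
    a=grab(n); W=cloud(a); print(n,arm(W,np.r_[O,Y]))
    np.savez(n+'2.npz',W=W)
    if n=='scene': cv2.imwrite('pics/scene2.png',cv2.resize(a['img'][130:340,180:460,::-1],None,fx=2.5,fy=2.5))
```

```text
4.0 [648.40583022 133.78593293  61.98089334] [ 0.64326752  2.59365924 -0.51193284] tool as sel angle 0.46626754858538816 in tool arm frame [61.36359258 22.60102091] [0.19 0.68 1.63 0.   0.83 1.58]
scene (np.int64(173), np.float64(0.5955854430618548), np.float64(1.9200226111347816), array([66.78109 , 28.360327], dtype=float32))
  return _methods._mean(a, axis=axis, dtype=dtype,
  ret = um.true_divide(
Traceback (most recent call last):
  File "fit.py", line 26, in arm
    l=cv2.fitLine(D.astype(np.float32),cv2.DIST_HUBER,0,.01,.01).ravel()
      ~~~~~~~~~~~^^^^^^^^^^^^^^^^^^^^^^^^^^^^^^^^^^^^^^^^^^^^^^^
cv2.error: OpenCV(4.12.0) /io/opencv/modules/imgproc/src/linefit.cpp:50: error: (-215:Assertion failed) count > 0 in function 'fitLine2D_wods'
```

View pics/scene2.png

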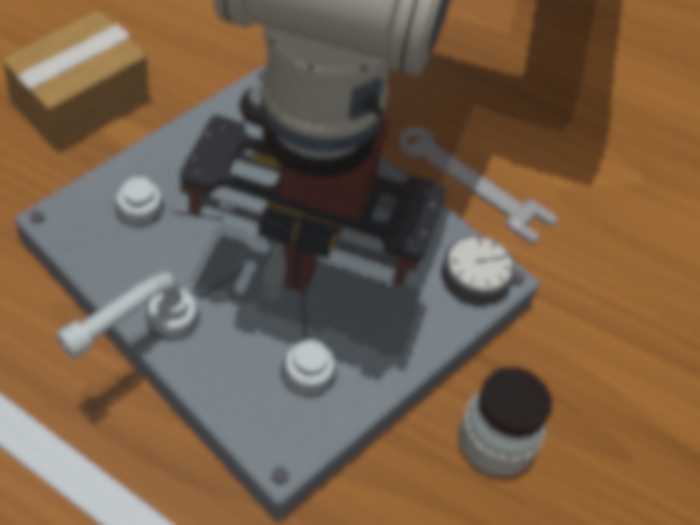

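The arm is following: its tip is at crop (272,285) with the finger touching it at (300,270). I continue with slower rows, then measure.

>>> apply_moves(
  increments=[
    {"gripper": 0, "delta_pos": [0.1, 0.5, -0.15], "dr": [0.08, 0, 0]},
    {"gripper": 0, "delta_pos": [0, 0.5, -0.15], "dr": [0.08, 0, 0]},
    {"gripper": 0, "delta_pos": [0, 0.5, -0.15], "dr": [0.08, 0, 0]},
    {"gripper": 0, "delta_pos": [0, 0.38, -0.12], "dr": [0.06, 0, 0]},
    {"gripper": 0, "delta_pos": [0, 0.25, -0.08], "dr": [0.04, 0, 0]},
  ],
)

```text
t: 4.52
ee_pos: [654.9, 112.7, 60.5]
orientation: [-2.141, 0.167, 2.138]
ft_force: [-0.7, 1.9, 1.7]
width: 0.4
```

```bash
cat > chk.py <<'E'
from plan import *
import sys
o,M=status(); ang=np.arctan2(M[1,1],M[0,1])+np.pi/2-Y
print(o['t'],o['ee_pos'],o['ft_force'],'tool as sel angle',ang,'in tool arm frame',rot(-Y-ang)@(o['ee_pos'][:2]-O),o['qpos'].round(2))
for n,oo in (('scene',[593.5,101.9]),('top',[590.7,99.5])):
    a=grab(n); Q=cloud(a).reshape(-1,3);Q=Q[np.isfinite(Q[:,0])]
    T=(Q-o['ee_pos'])@M; D=(Q[:,:2]-oo)@rot(Y); r=np.hypot(*D.T)
    m=(r>30)&(r<88)&(Q[:,2]>66)&(Q[:,2]<82)&~((abs(T[:,1])<14)&(abs(T[:,2])<18))
    print(n,m.sum())
    if m.sum()>15:
        r=cv2.minAreaRect(D[m].astype(np.float32)); print(r,'angle of centre',np.arctan2(r[0][1],r[0][0]))
    cv2.imwrite(f'pics/{n}{sys.argv[1]}.png',cv2.resize(a['img'][130:340,180:460,::-1] if n=='scene' else a['img'][80:290,90:370,::-1],None,fx=2.5,fy=2.5))
E
python3 chk.py 3
```

```text
4.5167 [654.94216725 112.7006332   60.52732198] [-0.6915631   1.86906585  1.71072796] tool as sel angle 0.13173008199704345 in tool arm frame [60.29280142 21.69123583] [0.15 0.69 1.62 0.   0.83 1.88]
scene 90
((70.38522338867188, 9.370399475097656), (32.475425720214844, 14.47107982635498), 25.568172454833984) angle of centre 0.13235195032731098
top 0
```

>>> apply_moves(
  increments=[
    {"gripper": 0, "delta_pos": [0, 0.17, -0.05], "dr": [0.027, 0, 0]},
    {"gripper": 0, "delta_pos": [0, 0.17, -0.05], "dr": [0.027, 0, 0]},
    {"gripper": 0, "delta_pos": [0, 0.17, -0.05], "dr": [0.027, 0, 0]},
    {"gripper": 0, "delta_pos": [0, 0.17, -0.05], "dr": [0.027, 0, 0]},
    {"gripper": 0, "delta_pos": [0, 0.1, -0.03], "dr": [0.016, 0, 0]},
  ],
)

```text
t: 5.03
ee_pos: [655.5, 104.3, 59.9]
orientation: [-2.07, 0.295, 2.069]
ft_force: [1.1, 2.7, 1.3]
width: 0.7
```

```bash
python3 chk.py 4
```

```text
5.0333 [655.45626569 104.28006471  59.92122891] [1.08842629 2.66979171 1.26999298] tool as sel angle 0.005523590947068058 in tool arm frame [59.92916075 21.1662517 ] [ 0.14  0.69  1.62 -0.    0.83  1.99]
scene 77
((72.48956298828125, 0.3458995819091797), (30.40314483642578, 13.480685234069824), 21.024534225463867) angle of centre 0.004771679430696538
top 0
```

Selector reads 0.005 rad. I back off, lift, and check it from above.

>>> apply_moves(
  increments=[
    {"gripper": 0, "delta_pos": [0, -0.5, 0], "dr": [0, 0, 0]},
    {"gripper": 0, "delta_pos": [0, -0.8, 0], "dr": [0, 0, 0]},
    {"gripper": 0, "delta_pos": [0, -0.8, 0], "dr": [0, 0, 0]},
    {"gripper": 0, "delta_pos": [-3, 0, 0], "dr": [0, 0, 0]},
    {"gripper": 0, "delta_pos": [-3, 0, 0], "dr": [0, 0, 0]},
  ],
)

```text
t: 5.55
ee_pos: [659.3, 125.5, 117.9]
orientation: [-2.067, 0.294, 2.078]
ft_force: [-0.2, -0.9, 0.4]
width: 0.4
```

Run:
```python
from plan import *
o,M=status(); print(o['ee_pos'],o['ft_force']); to(O+rot(Y)@[-70,-120],100,np.arctan2(M[1,1],M[0,1]))
```

```text
[659.25954797 125.4755756  117.89238775] [-0.22614415 -0.8836783   0.41748358]
d tool cm [ 1.89 16.17 12.88] dr [-0.     0.005 -0.002]
```

>>> apply_moves(
  increments=[
    {"gripper": 0, "delta_pos": [0, 3.0, 2.4], "dr": [0, 0, 0]},
    {"gripper": 0, "delta_pos": [0, 3.0, 2.4], "dr": [0, 0, 0]},
    {"gripper": 0, "delta_pos": [0, 3.0, 2.4], "dr": [0, 0, 0]},
    {"gripper": 0, "delta_pos": [0, 3.0, 2.4], "dr": [0, 0, 0]},
    {"gripper": 0, "delta_pos": [0, 3.0, 2.4], "dr": [0, 0, 0]},
  ],
)

```text
t: 5.97
ee_pos: [502.6, 13.7, 119.7]
orientation: [-2.071, 0.292, 2.072]
ft_force: [0.7, -0.4, -0.2]
width: 0.3
```

>>> apply_moves(
  increments=[
    {"gripper": 0, "delta_pos": [0, 1.2, 0.9], "dr": [0, 0, 0]},
    {"gripper": 0, "delta_pos": [0.8, 0, 0], "dr": [0, 0, 0]},
    {"gripper": 0, "delta_pos": [0.8, 0, 0], "dr": [0, 0, 0]},
    {"gripper": 0, "delta_pos": [0.8, 0, 0], "dr": [0, 0, 0]},
    {"gripper": 0, "delta_pos": [0, 0, 0], "dr": [0, 0, 0]},
  ],
)

```text
t: 6.38
ee_pos: [492.4, 5.5, 93.9]
orientation: [-2.07, 0.292, 2.073]
ft_force: [-0.1, 0.1, 0.8]
width: 0.4
```

Run:
```python
from plan import *
from fit import arm
o,M=status(); print(o['t'],o['ee_pos'],o['ft_force']); to(O+rot(Y)@[-70,-120],66,np.arctan2(M[1,1],M[0,1]))
for n,oo in (('scene',[593.5,101.9]),('top',[590.7,99.5])):
    a=grab(n); W=cloud(a)
    try: print(n,arm(W,np.r_[oo,Y]))
    except Exception as e: print(n,'no arm')
    cv2.imwrite(f'pics/{n}5.png',cv2.resize(a['img'][130:340,180:460,::-1] if n=='scene' else a['img'][80:290,90:370,::-1],None,fx=2.5,fy=2.5))
```

```text
6.3833 [492.42836983   5.49325068  93.9158099 ] [-0.09761294  0.10677565  0.81803961]
d tool cm [2.79 0.04 0.16] dr [-0.     0.002 -0.   ]
scene (np.int64(207), np.float64(0.06722815094673229), np.float64(0.00990385245634523), array([ 55.500935, -12.411216], dtype=float32))
top (np.int64(173), np.float64(0.02996529042273699), np.float64(0.029658858292832047), array([ 54.48442 , -14.421012], dtype=float32))
```

View pics/scene5.png

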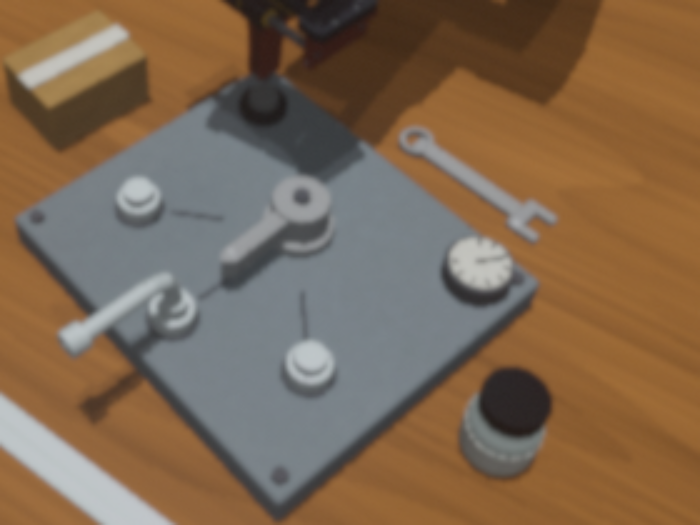

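The selector arm points at the pipe foot (angle 0.01–0.03 rad, tolerance about 0.10), and the finger is over the button at (262,95). I press gently.

>>> apply_moves(
  increments=[
    {"gripper": 0, "delta_pos": [0.8, 0, 0.15], "dr": [0, 0, 0]},
    {"gripper": 0, "delta_pos": [0.8, 0, 0], "dr": [0, 0, 0]},
    {"gripper": 0, "delta_pos": [0.8, 0, 0], "dr": [0, 0, 0]},
    {"gripper": 0, "delta_pos": [0.3, 0, 0], "dr": [0, 0, 0]},
    {"gripper": 0, "delta_pos": [0.2, 0, 0], "dr": [0, 0, 0]},
  ],
)

```text
t: 6.9
ee_pos: [490.1, 5.2, 65.7]
orientation: [-2.069, 0.293, 2.072]
ft_force: [0.4, 0.2, 0.4]
width: 0.5
```

>>> apply_moves(
  increments=[
    {"gripper": 0, "delta_pos": [0.15, 0, 0], "dr": [0, 0, 0]},
    {"gripper": 0, "delta_pos": [0.15, 0, 0], "dr": [0, 0, 0]},
    {"gripper": 0, "delta_pos": [0.15, 0, 0], "dr": [0, 0, 0]},
    {"gripper": 0, "delta_pos": [0, 0, 0], "dr": [0, 0, 0]},
    {"gripper": 0, "delta_pos": [0, 0, 0], "dr": [0, 0, 0]},
  ],
)

```text
t: 7.32
ee_pos: [490.3, 5.1, 62.3]
orientation: [-2.07, 0.293, 2.071]
ft_force: [-2.4, 0.3, 2.6]
width: 0.6
```

>>> apply_moves(
  increments=[
    {"gripper": 0, "delta_pos": [0.1, 0, 0], "dr": [0, 0, 0]},
    {"gripper": 0, "delta_pos": [0.1, 0, 0], "dr": [0, 0, 0]},
    {"gripper": 0, "delta_pos": [0.1, 0, 0], "dr": [0, 0, 0]},
    {"gripper": 0, "delta_pos": [0, 0, 0], "dr": [0, 0, 0]},
    {"gripper": 0, "delta_pos": [0, 0, 0], "dr": [0, 0, 0]},
  ],
)

```text
t: 7.73
ee_pos: [490.6, 5.1, 59.4]
orientation: [-2.071, 0.293, 2.071]
ft_force: [-3.3, -0.5, 6.3]
width: 0.4
```

>>> apply_moves(
  increments=[
    {"gripper": 0, "delta_pos": [0.1, 0, 0], "dr": [0, 0, 0]},
    {"gripper": 0, "delta_pos": [0.05, 0, 0], "dr": [0, 0, 0]},
    {"gripper": 0, "delta_pos": [0, 0, 0], "dr": [0, 0, 0]},
    {"gripper": 0, "delta_pos": [0, 0, 0], "dr": [0, 0, 0]},
    {"gripper": 0, "delta_pos": [0, 0, 0], "dr": [0, 0, 0]},
  ],
)

```text
t: 8.15
ee_pos: [490.6, 5.1, 59.0]
orientation: [-2.071, 0.293, 2.071]
ft_force: [-7.0, -1.4, 22.4]
width: 0.3
```

The button has bottomed: the force rose to 22 N and the TCP stopped at 59.0 mm, which is exactly 6 mm of travel. I release and move clear.

>>> apply_moves(
  increments=[
    {"gripper": 0, "delta_pos": [-0.5, 0, 0], "dr": [0, 0, 0]},
    {"gripper": 0, "delta_pos": [-1.5, 0, 0], "dr": [0, 0, 0]},
    {"gripper": 0, "delta_pos": [-3, 0, 0], "dr": [0, 0, 0]},
    {"gripper": 0, "delta_pos": [-3.5, 0, 0], "dr": [0, 0, 0]},
    {"gripper": 0, "delta_pos": [-3.5, 0, 0], "dr": [0, 0, 0]},
  ],
)

```text
t: 8.57
ee_pos: [490.6, 5.1, 178.6]
orientation: [-2.07, 0.293, 2.071]
ft_force: [0.8, -0.7, 0.2]
width: 0.5
```

>>> apply_moves(
  increments=[
    {"gripper": 0, "delta_pos": [-2, 1, 2.5], "dr": [0, 0, 0]},
    {"gripper": 0, "delta_pos": [0, 2, 3], "dr": [0, 0, 0]},
    {"gripper": 0, "delta_pos": [0, 2, 3], "dr": [0, 0, 0]},
    {"gripper": 0, "delta_pos": [0, 1, 0], "dr": [0, 0, 0]},
    {"gripper": 0, "delta_pos": [0, 0, 0], "dr": [0, 0, 0]},
  ],
)

```text
t: 8.98
ee_pos: [391.4, -29.9, 197.9]
orientation: [-2.072, 0.294, 2.069]
ft_force: [0.4, -0.6, 0.4]
width: 0.4
```

Run:
```python
from plan import *
from fit import arm,fit
o,M=status(); print(o['t'],o['ee_pos'],o['ft_force'],o['qvel'].round(3))
for n,oo in (('scene',[593.5,101.9]),('top',[590.7,99.5])):
    a=grab(n); W=cloud(a); W0=np.load(n+'0.npz')['W']
    print(n,arm(W,np.r_[oo,Y]))
    b=oo+rot(Y)@[-70,-120]
    for X in(W0,W):
        m=np.hypot(X[...,0]-b[0],X[...,1]-b[1])<9; print('btn z',np.nanmedian(X[m][:,2]),m.sum())
    save(a,n+'6.png')
```

```text
8.9833 [391.44448594 -29.86205347 197.94126187] [ 0.35854672 -0.58561432  0.36487924] [ 0.026  0.038 -0.072  0.013 -0.009  0.043]
scene (np.int64(211), np.float64(0.06609905362480378), np.float64(0.04543362986399141), array([ 55.87033, -12.59256], dtype=float32))
btn z 57.11988913557961 40
btn z 56.8305228341972 39
top (np.int64(171), np.float64(0.033798132030429306), np.float64(0.03421473931623903), array([ 54.794178, -14.258396], dtype=float32))
btn z 56.11667026609221 55
btn z 55.828319597835694 53
```

View pics/scene6.png

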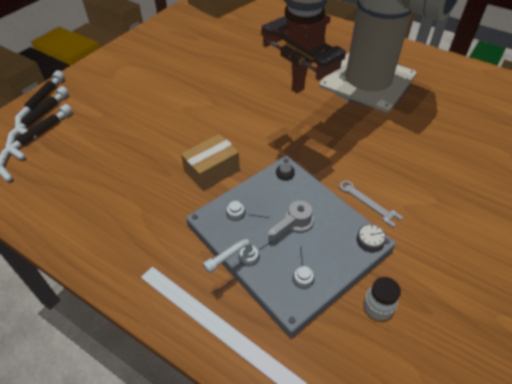

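The final picture shows the arm pointing at the pipe foot (249,255), the button up at (285,170), the jar, carton and spanner where they were, and the robot clear.

```bash
python3 -c "
from workcell import ctrl
print(ctrl.close_job())"
```

```text
the job is handed in; nothing more can be done
None
```

The selector arm now points at the middle port, which has the bent pipe. I pressed the start button fully down and released it, then moved the robot clear. The job was handed in at about 9 s; no verdict was given.

- **Selector:** the final readings were 0.034 rad (top camera) and 0.045–0.066 rad (scene camera). That puts the centre line about 5 to 9 mm from the foot's centre, against the 14 mm limit. The spread is because the scene camera also sees the bar's side face. When the finger left the arm, the reading was 0.005 rad.
- **Button:** it bottomed at 6 mm of travel, with the force rising to 22 N. Its top is back at its starting height to within 0.3 mm.
- **Loose items:** the jar, carton and spanner look unmoved in the last picture; I checked these by eye only.
- **Robot:** it ended at about z = 198 mm, with no contact force.

The two cameras' rig positions differed by about 3 mm, so I used the average. No check failed.

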